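Enter one count on the cell tally counter

TASK

A blue-stained cell has been found, so tally it on the white cell counter: with the fingertips push the orange lip of the clear key guard back until the guard is fully open, and only then press the blue key gently all the way down and let it come up again. Leave the guard open and move clear. Do not press any other key, and leave the bottles, dish, timer and pen round the counter where they are.

Things in the scene. Friction and masses are not known exactly. Their poses are not given: they have to be found in the camera images.
- counter: Cell tally counter: off-white desk unit fixed to the worktop, 150 mm deep (its x) by 190 mm wide (its y) by 34 mm high. Origin at the centre of its underside; its x axis points from its front (nearest the robot) to its back, z up. A row of four round coloured keys on the deck, two grey side rails up to 45 mm height, a small blank display at the back.
- guard (a joint): Sliding key guard of the counter: 0 = closed over the keys (it may start up to 0.010 m open), 0.055 m = fully open, at its stop. It slides along the counter's +x axis (away from the robot) with about 1.5 N of friction, stays where it is left and cannot be lifted off.
- guard_lip (a point): Middle of the front face of the guard's orange lip, 56 mm above the worktop; moves with the guard. The face is upright, looks to the counter's -x, is 120 mm wide and spans heights 45.5 to 66.5 mm; a sloping wedge behind it. Closed, it stands 42 mm before the counter's middle, with 33 mm of bare deck in front; fully open, 33 mm behind the key centres. The lip's clear plate lies at heights 46 to 49 mm.
- key_blue (a joint): Joint of the blue key: 0 = up, 0.006 m = fully down; spring-loaded, about 0.7 N to start and 5 N fully down; comes up again by itself.
- key_blue_top (a point): Centre of the top face of the blue key (round cap 24 mm in diameter; the top stands 10 mm above the counter's upper deck when up, 4 mm when fully down, the black rim round it 2 mm). Keys lie in one row, 38 mm apart, 20 mm towards the counter's front from its middle; the colour order differs from start to start.
- key_red (a joint): Joint of the red key: 0 = up, 0.006 m = fully down; spring-loaded, about 0.7 N to start and 5 N fully down; comes up again by itself.
- key_red_top (a point): Centre of the top face of the red key (round cap 24 mm in diameter; the top stands 10 mm above the counter's upper deck when up, 4 mm when fully down, the black rim round it 2 mm). Keys lie in one row, 38 mm apart, 20 mm towards the counter's front from its middle; the colour order differs from start to start.
- key_green (a joint): Joint of the green key: 0 = up, 0.006 m = fully down; spring-loaded, about 0.7 N to start and 5 N fully down; comes up again by itself.
- key_green_top (a point): Centre of the top face of the green key (round cap 24 mm in diameter; the top stands 10 mm above the counter's upper deck when up, 4 mm when fully down, the black rim round it 2 mm). Keys lie in one row, 38 mm apart, 20 mm towards the counter's front from its middle; the colour order differs from start to start.
- key_yellow (a joint): Joint of the yellow key: 0 = up, 0.006 m = fully down; spring-loaded, about 0.7 N to start and 5 N fully down; comes up again by itself.
- key_yellow_top (a point): Centre of the top face of the yellow key (round cap 24 mm in diameter; the top stands 10 mm above the counter's upper deck when up, 4 mm when fully down, the black rim round it 2 mm). Keys lie in one row, 38 mm apart, 20 mm towards the counter's front from its middle; the colour order differs from start to start.
- key_blue_base: The whole blue key: black rim 31 mm in diameter, 2 mm high, fixed on the counter's deck, with the moving blue cap in it. Origin at the centre of the rim's underside, 34 mm above the worktop.
- stain_red: Bystander, loose: dropper bottle with red label band, black rubber cap, 32 mm in diameter, 88 mm tall, origin at the centre of its underside. Stands near the counter's back edge.
- stain_blue: Bystander, loose: dropper bottle with blue label band, black rubber cap, 32 mm in diameter, 88 mm tall, origin at the centre of its underside. Stands near the counter's back edge.
- iodine: Bystander, loose: dropper bottle of brown tint, black rubber cap, 32 mm in diameter, 88 mm tall, origin at the centre of its underside. Stands near the counter's back edge.
- petri_b: Bystander, loose: round petri dish with a pinkish filling, 95 mm across, 17 mm high, origin at the centre of its underside. Lies at the counter's right side.
- timer: Bystander, loose: white bench timer with three buttons, 66x66x20 mm, origin at the centre of its underside. Lies at the counter's left side.
- marker_black: Bystander, loose: white marker pen with black cap, 135 mm long, 16 mm thick, origin in its middle, underside. Lies in front of the counter.

How it is judged (in metres and radians):
On the way, in this order (a step that is already met when the one before it is completed fails the run):
1. the guard has been pushed fully open (at least 48 of 55 mm) (value of joint guard above 0.048 m and value of joint key_blue below 0.002 m), for 0.2 s.
2. the blue key is pressed down (at least 4 of 6 mm) by the robot (value of joint key_blue above 0.004 m and contact force between the fingers and key_blue_base above 0.5 N), for 0.05 s.
At the end, for the whole second after the job is handed in: The guard stands open (at least 48 of 55 mm), all four keys are up (within 1.5 mm), every bystander is within 12 mm of where it started and the bottles stand upright (value of joint guard above 0.048 m and value of joint each of key_blue, key_red, key_green, key_yellow below 0.0015 m and distance of each of stain_red, stain_blue, iodine, petri_b, timer, marker_black from where it was at the start of the episode below 0.012 m and angle between each of stain_red, stain_blue, iodine's own z axis and vertical below 0.15 rad); the robot touches nothing.
It fails at once if the blue key is pressed before the guard is fully open (value of joint key_blue above 0.003 m and value of joint guard below 0.045 m).
It fails at once if another key is pressed (more than 2 mm) (value of joint any of key_red, key_green, key_yellow above 0.002 m).
It fails at once if the blue key is pressed roughly (more than 25 N) (contact force between the fingers and key_blue_base above 25 N).
It fails at once if a bystander is moved (more than 12 mm), lifted or carried (distance of any of stain_red, stain_blue, iodine, petri_b, timer, marker_black from where it was at the start of the episode above 0.012 m).
It also fails if it takes over 42 s, if anything falls off the work surface, if the arm or the gripper's body presses on something with over 40 N, if the wrist force passes 120 N, or if a joint passes its speed limit or range.

ROBOT

A 7-joint arm with a two-finger parallel gripper is mounted at the origin on a cart in front of the work surface, level with it; the furniture and walls round the work are solid. World frame = base frame: x ahead of the robot, y to its left, z up, the work surface at z = 0. Lengths are in mm, angles in rad, forces in N, time in s.
With the tool pointing down it reaches from about 400 to 850 mm from the base axis. Payload 10.4 kg.
Tool frame: the origin (TCP) lies between the finger pads; the fingertips stand arm.tcp_to_tips ahead of it and the grasp point (between the pads) lies 2 mm behind it (arm.tcp_to_tips is the distance from the TCP to the fingertips, in mm); x points along the fingers, z is the direction in which the jaws open and shut, and the axes are right-handed (so a half turn about x gives the same grasp; the last joint's range is limited). The gripper opens to 87 mm and grips with 3 to 60 N. Pads are 19 mm wide; open, the fingers measure 117 mm over their backs; the gripper's body (75 mm by 190 mm) begins 51 mm behind the grasp point.
Start: joints at [1.317, 0.332, -0.065, 1.46, 0.022, 1.35, -0.088], TCP at [142.994, -608.446, 212.276] pointing down, gripper open.
Joint ranges: [-2.6, 2.6], [-0.5, 2.12], [-1.47, 1.34], [0.16, 2.42], [-1.27, 4.41], [0.06, 2.06], [-2.6, 2.6]. Speed limits (rad/s): [2.22, 2.22, 2.79, 2.79, 3.14, 3.14, 3.14].

INTERFACE

Orientations are given as a rotation vector (axis times angle).
In Python, from rig import arm gives the robot as it stands.
- The arm moves only by the tool jog_arm, never from a script. Its argument "moves" is a list of rows, each a list of 3 entries, a list of its own where there are three numbers: the closure in counts, from 0 (fully open) to 255 (shut), then the shift along the world's x, y, z in m, then the turn, a rotation vector about the world's x, y, z in rad. A call has 1 to 20 rows; each row shifts and turns the commanded pose from where the row before left it; what a row does not reach is not made up. A row lasts 1/12 s, in which the tool goes at most 41.7 mm and 7.16 degrees, less where a joint would pass 70% of its speed; a pose out of reach is approached as far as the arm can. A call with a gripper value outside its range is refused whole. The fingers move at their own pace and stop on an object; "newtons" is the grip in N (left out, the last holds). Time passes only in rows, so rows that do not move let the fingers close. It gives the time, the measured TCP pose, the force and the opening at its end, in the units of the state.
- arm.sense(): the state, without advancing time (a new reading comes with each control period).
- arm.read_camera(name): name is "scene" or "top" or "wrist"; returns the picture (400x640x3 uint8, red, green, blue); there is no depth.
- arm.camera_model(name): a dict with "fx", "fy", "cx", "cy" (pixels), "k1" (the pictures are not rectified: a ray, as slopes to the right and down, at radius r is drawn at 1 + k1 r^2 times it, then the intrinsics apply), "world_to_cam" (4x4, takes a point from world to camera coordinates); the wrist camera has in their place "tool_from_camera" (4x4, takes a point from camera to tool coordinates, whose origin is the TCP and whose axes are the tool frame's). Camera axes: x right, y down, z forward; pixel columns grow to the right and rows downward; lengths in mm; the calibration is good to about 2 mm. A picture is of the moment at which its call begins: read the wrist's pose just before it. camera_model takes no time and is no camera call.
- arm.close_job(): hands the job in, once; it reports no verdict.
The state is a dict: "clock": time; "q": joint angles; "dq": joint speeds; "joint_efforts": joint torques, N m; "eef_pos": TCP position; "orientation": TCP orientation; "force": force on the tool from outside, world axes, zero at the start; "ft_torque": the same for the moment, N m; "width": opening from 0.0 (shut) to 1.0 (fully open).
Only numpy, scipy, OpenCV 4.12 (cv2) and the standard library are available. Lean on these libraries where they do the work, as an engineer would, in place of code of your own. Each camera call takes 0.05 s, during which the arm holds its last target.

## Working session

There is one attempt and no reset: what is moved stays moved. The work goes in short steps, Python scripts to look and compute and a tool call to move; the robot and the scene stay as the last step left them, time stands still between calls to the robot, and variables do not carry over. Pictures are saved under pics/ and viewed, and the job is handed in when it is done.

Besides the shell and the picture viewer there is one more tool, called after "Request:" by a JSON object that holds its "op" and its "data", one argument or row to a line. jog_arm: Moves the arm, as the interface text tells. Its arguments: {"type":"object","properties":{"moves":{"type":"array"},"newtons":{"type":"number"}},"required":["moves"]}

```bash
mkdir -p pics; ls; python3 - <<'E'
from rig import arm
import cv2
s=arm.sense();print({k:s[k] for k in('clock','eef_pos','orientation','force','width')}, arm.tcp_to_tips)
for n in("scene","top"):
    im=arm.read_camera(n);cv2.imwrite(f"pics/{n}0.png",im[:,:,::-1]);m=arm.camera_model(n);print(n,m)
E
```

```text
pics
{'clock': 0.0, 'eef_pos': array([ 142.75757324, -608.11756578,  211.63202152]), 'orientation': array([ 1.03824355,  1.31064449, -1.03726058]), 'force': array([-0.35680457,  0.40935044,  0.4381203 ]), 'width': 0.9992307383228863} 17.0
scene {'fx': 515.3516655122068, 'fy': 515.3516655122068, 'cx': 324.38909453364926, 'cy': 204.7049890686646, 'k1': -0.030159742435813826, 'world_to_cam': array([[-6.56854998e-01, -7.54001942e-01,  4.75227767e-03,
         1.76906333e+02],
       [-5.97595721e-01,  5.16736369e-01, -6.13076569e-01,
         4.97456889e+02],
       [ 4.59805249e-01, -4.05542349e-01, -7.90009200e-01,
         7.03413411e+02],
       [ 0.00000000e+00,  0.00000000e+00,  0.00000000e+00,
         1.00000000e+00]])}
top {'fx': 470.97931658928405, 'fy': 470.97931658928405, 'cx': 321.69229492739663, 'cy': 193.8052010825976, 'k1': -0.09873976330254568, 'world_to_cam': array([[-1.53914408e-02, -9.99858231e-01,  6.82800782e-03,
        -2.42595559e+02],
       [-9.90805452e-01,  1.43333636e-02, -1.34532933e-01,
         5.71171600e+02],
       [ 1.34415993e-01, -8.83588305e-03, -9.90885598e-01,
         1.02937741e+03],
       [ 0.00000000e+00,  0.00000000e+00,  0.00000000e+00,
         1.00000000e+00]])}
```

View pics/scene0.png

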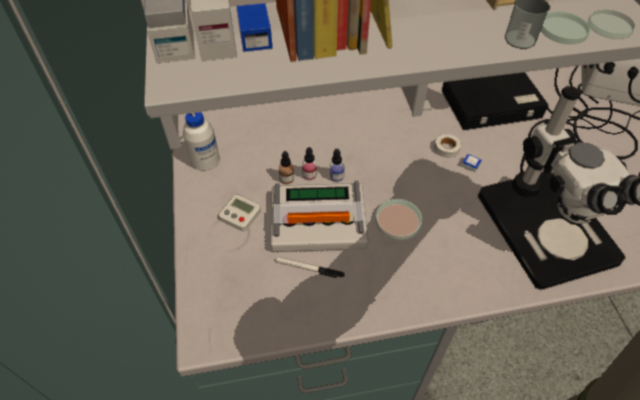

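View pics/top0.png

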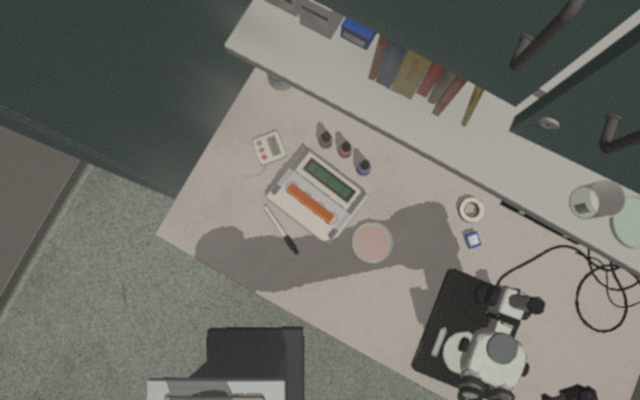

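```bash
python3 - <<'E'
import cv2
im=cv2.imread("pics/top0.png")
cv2.imwrite("pics/top0c.png",cv2.resize(im[90:290,160:420],None,fx=3,fy=3,interpolation=cv2.INTER_CUBIC)[:600,:780])
E
```

```text
(no output)
```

View pics/top0c.png

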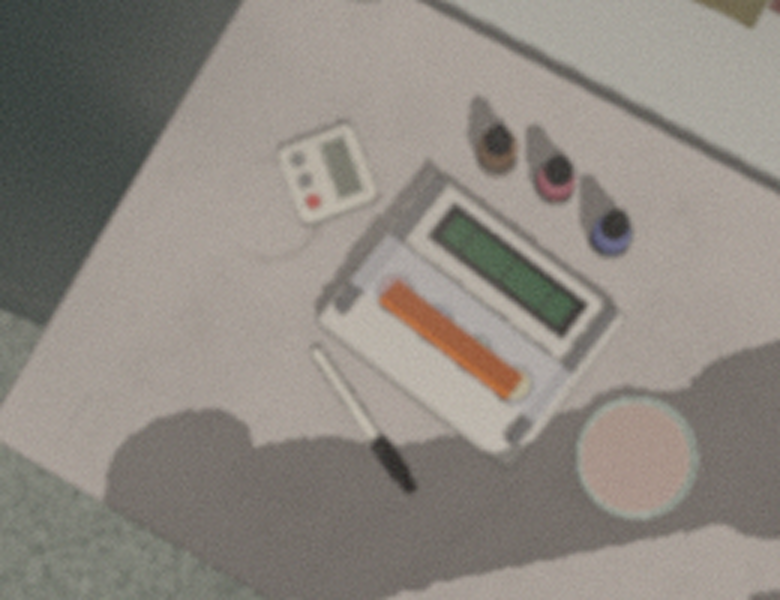

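```bash
python3 - <<'E'
import cv2
im=cv2.imread("pics/top0.png")
cv2.imwrite("pics/top0d.png",cv2.resize(im[140:245,258:376],None,fx=5.5,fy=5.5,interpolation=cv2.INTER_CUBIC))
im=cv2.imread("pics/scene0.png")
cv2.imwrite("pics/sc0d.png",cv2.resize(im[145:285,215:430],None,fx=3.7,fy=3.7,interpolation=cv2.INTER_CUBIC))
E
```

```text
(no output)
```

View pics/top0d.png

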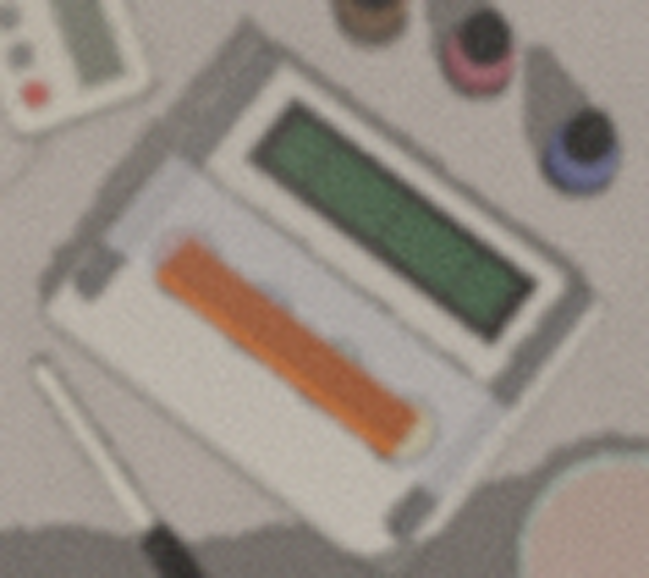

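View pics/sc0d.png

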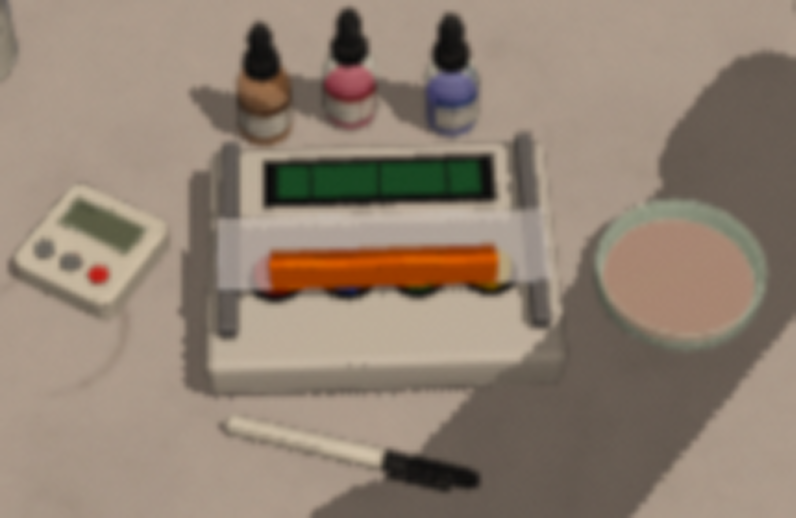

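```bash
cat > h.py <<'E'
import numpy as np
from rig import arm
def proj(m,P):
    P=np.atleast_2d(P);W=m["world_to_cam"];c=P@W[:3,:3].T+W[:3,3]
    s=c[:,:2]/c[:,2:];r2=(s**2).sum(1,keepdims=True);s=s*(1+m["k1"]*r2)
    return s*[m["fx"],m["fy"]]+[m["cx"],m["cy"]]
def back(m,uv,z):
    s=(np.array(uv,float)-[m["cx"],m["cy"]])/[m["fx"],m["fy"]];t=s.copy()
    for _ in range(20): t=s/(1+m["k1"]*(t@t))
    W=m["world_to_cam"];R=W[:3,:3].T;o=-R@W[:3,3];d=R@np.r_[t,1]
    return o+d*(z-o[2])/d[2]
E
python3 - <<'E'
from h import *
from scipy.optimize import least_squares
T,S=arm.camera_model("top"),arm.camera_model("scene")
t=lambda u,v:(u/5.5+258-.4,v/5.5+140-.4); s=lambda u,v:(u/3.7+215-.4,v/3.7+145-.4)
obs=[(T,t(48,308),(-75,95,34)),(T,t(372,553),(-75,-95,34)),
(S,s(213,363),(-75,95,34)),(S,s(560,350),(-75,-95,34)),
(S,s(215,390),(-75,95,0)),
(T,t(158,280),(-42,60,45.5,1)),(T,t(385,458),(-42,-60,45.5,1)),(S,s(272,292),(-42,60,45.5,1)),(S,s(498,285),(-42,-60,45.5,1))]
def pt(p,L):
    x,y,a,g=p;lx=L[0]+(g if len(L)>3 else 0);c,n=np.cos(a),np.sin(a)
    return [x+c*lx-n*L[1],y+n*lx+c*L[1],L[2]]
f=lambda p:np.concatenate([(proj(m,pt(p,L))[0]-uv) for m,uv,L in obs])
r=least_squares(f,[580,-250,-.6,3],x_scale=[10,10,.1,5],loss='soft_l1')
print(r.x);print(f(r.x).reshape(-1,2).round(1))
for m,uv,L in obs: print(back(m,uv,L[2]).round(1),np.round(pt(r.x,L),1))
for nm,u in(("stain_red",s(350,122)),("blue",s(452,128)),("iod",s(265,138)),("pen",s(228,425)),("penend",s(478,480))): print(nm,back(S,u,0).round())
E
```

```text
[ 570.03807814 -244.3405866    -0.67392156    0.76939487]
[[-0.7 -2.1]
 [ 6.4  4.6]
 [-2.4 -0.6]
 [ 2.5 -0.3]
 [-1.6  1.7]
 [ 0.2  0. ]
 [ 1.   0.2]
 [-0.4  0.2]
 [ 0.1  0.2]]
[ 565.9 -124.8   34. ] [ 570.7 -123.3   34. ]
[ 462.7 -257.5   34. ] [ 452.1 -271.8   34. ]
[ 566.7 -125.9   34. ] [ 570.7 -123.3   34. ]
[ 454.7 -267.7   34. ] [ 452.1 -271.8   34. ]
[ 571.9 -128.     0. ] [ 570.7 -123.3    0. ]
[ 575.3 -171.3   45.5] [ 575.3 -171.7   45.5]
[ 500.8 -263.3   45.5] [ 500.4 -265.5   45.5]
[ 575.2 -172.7   45.5] [ 575.3 -171.7   45.5]
[ 500.8 -265.6   45.5] [ 500.4 -265.5   45.5]
stain_red [ 669. -304.    0.]
blue [ 626. -347.    0.]
iod [ 693. -258.    0.]
pen [ 550. -120.    0.]
penend [ 439. -197.    0.]
```

```bash
python3 - <<'E'
from h import *
from scipy.spatial.transform import Rotation as R
T,S=arm.camera_model("top"),arm.camera_model("scene")
for p in((455,268),(528,300),(413,365)): print('base T',back(T,p,20).round())
for p in((480,190),(530,180),(545,282),(622,240)): print('base S',back(S,p,20).round())
from scipy.optimize import least_squares
for n,a,b in(("eyeL",(468,390),(602,197)),("eyeR",(490,395),(638,185)),("knobhead",(497,345),(587,158)),("arm knob",(537,305),(535,150)),("top post",(538,305),(570,93))):
    r=least_squares(lambda P:np.r_[proj(T,P)[0]-a,proj(S,P)[0]-b],[300,-560,200]);print(n,r.x.round(),r.fun.round(1))
M=R.from_rotvec(arm.sense()['orientation']).as_matrix();print(M.round(3))
E
```

```text
base T [ 394. -554.   20.]
base T [ 316. -723.   20.]
base T [ 180. -450.   20.]
base S [ 393. -545.   20.]
base S [ 339. -650.   20.]
base S [ 173. -461.   20.]
base S [ 126. -658.   20.]
eyeL [ 180. -509.  227.] [-0.6 -1.   1.   0. ]
eyeR [ 160. -553.  241.] [ 3.7  6.  -5.9 -0.1]
knobhead [ 249. -575.  215.] [ 1.8  2.8 -2.9 -0.1]
arm knob [ 341. -696.   78.] [ -9.9 -13.8  15.9   0.8]
top post [ 334. -625.  277.] [-0.6 -0.8  1.   0. ]
[[-0.     0.974  0.229]
 [ 0.001  0.229 -0.974]
 [-1.    -0.    -0.001]]
```

```bash
python3 - <<'E'
from h import *
import cv2
im=arm.read_camera("wrist");cv2.imwrite("pics/w0.png",im[:,:,::-1])
E
```

```text
(no output)
```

View pics/w0.png

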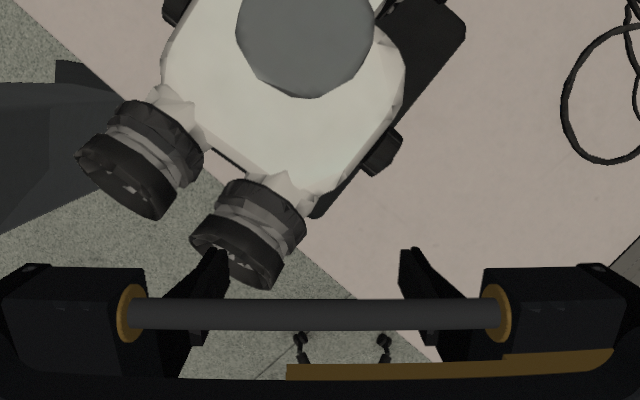

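```bash
python3 - <<'E'
from h import *
from scipy.optimize import least_squares
T,S=arm.camera_model("top"),arm.camera_model("scene")
for n,a,b in(("shelf corner",(226,45),(147,92)),):
    r=least_squares(lambda P:np.r_[proj(T,P)[0]-a,proj(S,P)[0]-b],[700,-100,350]);print(n,r.x.round(),r.fun.round(1))
    z=r.x[2]
for p in((226,45),(420,150),(580,235)):print(back(T,p,z).round())
E
```

```text
shelf corner [823. -72. 270.] [-1.  -0.9  1.2  0.3]
[821. -73. 270.]
[ 614. -428.  270.]
[ 454. -718.  270.]
```

Request:
{"op": "jog_arm", "data": {
  "moves": [
    [255, [0, 0, 0.01], [0, 0, 0]],
    [255, [0, 0, 0.03], [0, 0, 0]],
    [255, [0, 0, 0.04], [0, 0, 0]],
    [255, [0, 0, 0.04], [0, 0, 0]],
    [255, [0, 0, 0.04], [0, 0, 0]],
    [255, [0, 0, 0.03], [0, 0, 0]],
    [255, [0, 0, 0.01], [0, 0, 0]]
  ],
  "newtons": 20
}}

```text
clock: 0.73
eef_pos: [143.2, -608.8, 418.6]
orientation: [1.033, 1.303, -1.04]
force: [0.9, -0.3, -0.7]
width: 0.557
```

Request:
{"op": "jog_arm", "data": {
  "moves": [
    [255, [0.0186, 0.0204, 0], [0, 0, 0.112]],
    [255, [0.0186, 0.0204, 0], [0, 0, 0.112]],
    [255, [0.0186, 0.0204, 0], [0, 0, 0.112]],
    [255, [0.0186, 0.0204, 0], [0, 0, 0.112]],
    [255, [0.0186, 0.0204, 0], [0, 0, 0.112]],
    [255, [0.0186, 0.0204, 0], [0, 0, 0.112]],
    [255, [0.0186, 0.0204, 0], [0, 0, 0.112]],
    [255, [0.0186, 0.0204, 0], [0, 0, 0.112]],
    [255, [0.0186, 0.0204, 0], [0, 0, 0.112]],
    [255, [0.0186, 0.0204, 0], [0, 0, 0.112]],
    [255, [0.0186, 0.0204, 0], [0, 0, 0.112]],
    [255, [0.0186, 0.0204, 0], [0, 0, 0.112]],
    [255, [0.0186, 0.0204, 0], [0, 0, 0.112]],
    [255, [0.0186, 0.0204, 0], [0, 0, 0.112]],
    [255, [0.0186, 0.0204, 0], [0, 0, 0.112]],
    [255, [0.0186, 0.0204, 0], [0, 0, 0.112]],
    [255, [0.0186, 0.0204, 0], [0, 0, 0.112]],
    [255, [0.0186, 0.0204, 0], [0, 0, 0.112]],
    [255, [0.0186, 0.0204, 0], [0, 0, 0.112]],
    [255, [0.0186, 0.0204, 0], [0, 0, 0.112]]
  ]
}}

```text
clock: 2.4
eef_pos: [515.6, -199.3, 413.0]
orientation: [-0.707, 1.452, 0.706]
force: [0.7, -0.7, -0.6]
width: 0.009
```

```bash
python3 - <<'E'
from h import *
import cv2
from scipy.spatial.transform import Rotation as R
s=arm.sense();print(s['eef_pos'],s['q'].round(2) if hasattr(s['q'],'round') else s['q'],s['clock']);print(R.from_rotvec(s['orientation']).as_matrix().round(3))
for n in("wrist","top"):
    im=arm.read_camera(n);cv2.imwrite(f"pics/{n}1.png",im[:,:,::-1])
E
```

```text
[ 515.58406857 -199.29063213  413.03228369] [ 0.79  0.2  -0.62  1.24  0.12  1.73  1.11] 2.4
[[ 0.001 -0.787  0.617]
 [-0.     0.617  0.787]
 [-1.    -0.001  0.   ]]
```

View pics/wrist1.png

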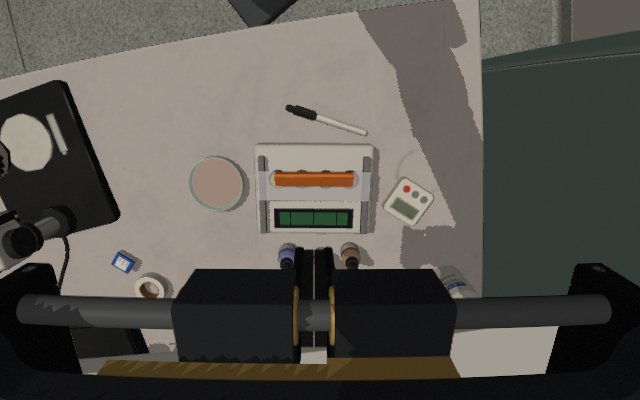

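View pics/top1.png

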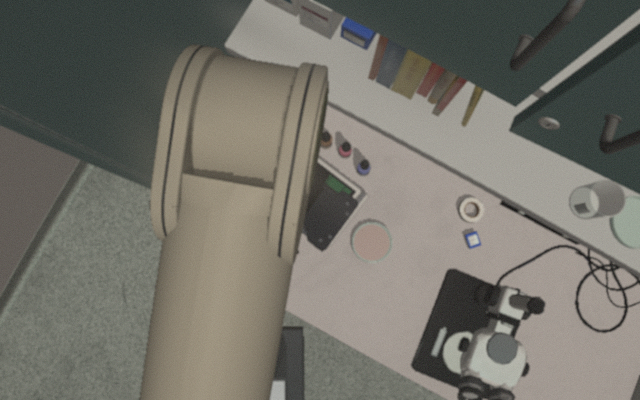

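```bash
cat >> h.py <<'E'
def wmodel(s=None):
    from scipy.spatial.transform import Rotation as R
    s=s or arm.sense();m=dict(arm.camera_model("wrist"));A=np.eye(4);A[:3,:3]=R.from_rotvec(s['orientation']).as_matrix();A[:3,3]=s['eef_pos']
    m["world_to_cam"]=np.linalg.inv(A@m["tool_from_camera"]);return m
E
python3 - <<'E'
import cv2
im=cv2.imread("pics/wrist1.png")
cv2.imwrite("pics/w1d.png",cv2.resize(im[135:245,245:390],None,fx=5.4,fy=5.4,interpolation=cv2.INTER_CUBIC))
E
```

```text
(no output)
```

View pics/w1d.png

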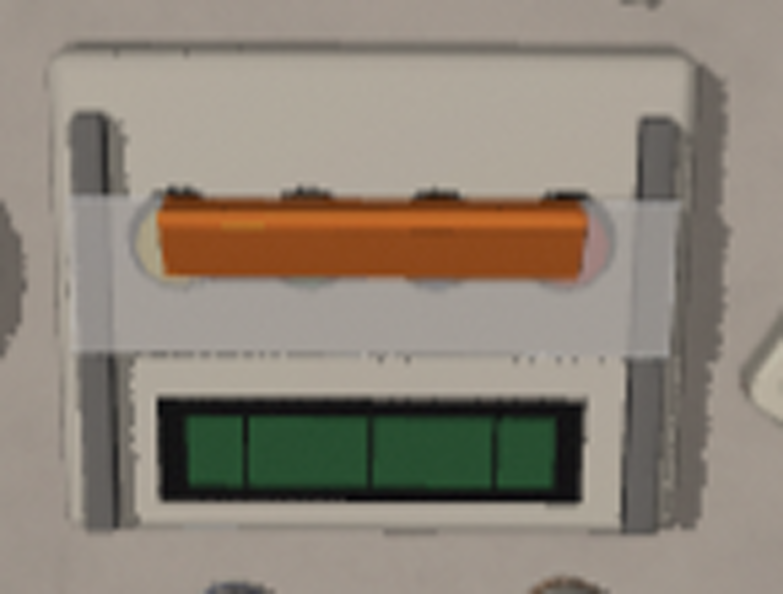

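```bash
python3 - <<'E'
from h import *
m=wmodel()
print(np.linalg.inv(m["world_to_cam"])[:3,3].round())
t=lambda u,v:(u/5.4+245-.4,v/5.4+135-.4)
for n,p,z in(("fl",(690,50),34),("fr",(53,50),34),("lipL",(588,197),45.5),("lipR",(160,197),45.5),("lipLt",(590,208),66.5),("lipRt",(158,208),66.5),("railLf",(660,118),45),("railRf",(88,113),45)):
    P=back(m,t(*p),z)
    d=P[:2]-[570,-244.3];a=-.674;print(n,P.round(1),"local",round(d@[np.cos(a),np.sin(a)],1),round(d@[-np.sin(a),np.cos(a)],1))
E
```

```text
[ 451. -145.  586.]
fl [ 563.5 -114.7   34. ] local -85.9 97.2
fr [ 451. -260.   34.] local -83.2 -86.5
lipL [ 577.8 -163.1   45.5] local -44.6 68.3
lipR [ 502.2 -260.6   45.5] local -42.8 -55.1
lipLt [ 575.7 -163.8   66.5] local -45.8 66.5
lipRt [ 502.2 -258.5   66.5] local -44.1 -53.4
railLf [ 571.9 -133.3   45. ] local -67.8 87.9
railRf [ 470.8 -261.4   45. ] local -66.8 -75.3
```

Request:
{"op": "jog_arm", "data": {
  "moves": [
    [255, [0, 0, -0.015], [0, 0, 0]],
    [255, [0, 0, -0.035], [0, 0, 0]],
    [255, [0, 0, -0.04], [0, 0, 0]],
    [255, [0, 0, -0.04], [0, 0, 0]],
    [255, [0, 0, -0.04], [0, 0, 0]],
    [255, [0, 0, -0.04], [0, 0, 0]],
    [255, [0, 0, -0.04], [0, 0, 0]],
    [255, [0, 0, -0.015], [0, 0, 0]],
    [255, [0, 0, -0.005], [0, 0, 0]],
    [255, [0, 0, 0], [0, 0, 0]]
  ]
}}

```text
clock: 3.33
eef_pos: [514.4, -200.7, 141.9]
orientation: [-0.701, 1.455, 0.703]
force: [0.6, -1.0, -1.3]
width: 0.007
```

```bash
python3 - <<'E'
from h import *
import cv2
s=arm.sense();print(s['eef_pos'],s['orientation'],s['clock'])
im=arm.read_camera("wrist");cv2.imwrite("pics/wrist2.png",im[:,:,::-1])
im=arm.read_camera("scene");cv2.imwrite("pics/scene2.png",im[:,:,::-1])
E
```

```text
[ 514.41918455 -200.73667626  141.88639162] [-0.70074236  1.45546219  0.70270084] 3.3333
```

View pics/wrist2.png

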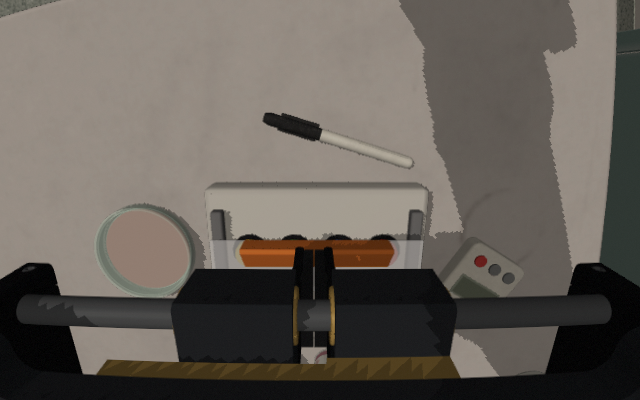

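View pics/scene2.png

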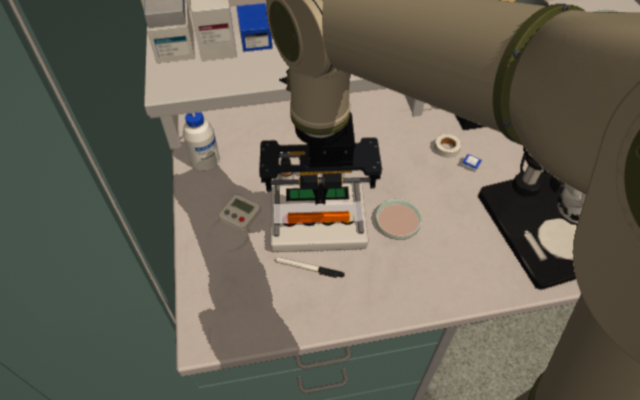

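```bash
python3 - <<'E'
import cv2
im=cv2.imread("pics/wrist2.png")
cv2.imwrite("pics/w2d.png",cv2.resize(im[175:275,195:440],None,fx=3.2,fy=3.2,interpolation=cv2.INTER_CUBIC))
from h import *
m=wmodel();s=arm.sense()
from scipy.spatial.transform import Rotation as R
M=R.from_rotvec(s['orientation']).as_matrix()
for L in((17,0,0),(17,0,15),(17,0,-15),(17,9.5,0),(17,-9.5,0)): print(L,proj(m,s['eef_pos']+M@np.array(L,float)).round(1))
E
```

```text
(17, 0, 0) [[313.5 245.1]]
(17, 0, 15) [[339.1 245.1]]
(17, 0, -15) [[287.9 245.1]]
(17, 9.5, 0) [[313.5 230. ]]
(17, -9.5, 0) [[313.5 259.8]]
```

View pics/w2d.png

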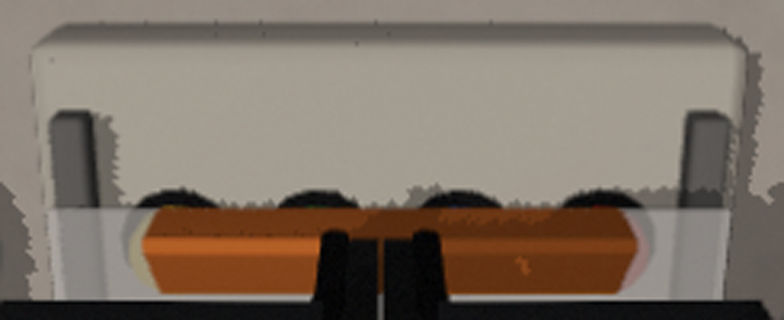

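```bash
python3 - <<'E'
from h import *
m=wmodel()
t=lambda u,v:(u/3.2+195-.4,v/3.2+175-.4)
for n,p,z in(("fl",(743,45),34),("fr",(35,45),34),("lipL",(620,208),45.5),("lipR",(162,208),45.5),("lipLt",(637,238),66.5),("lipRt",(145,238),66.5),("railLf",(709,113),45),("railRf",(71,113),45),("red rim",(603,192),36),("blue",(462,192),36),("green",(319,192),36),("yel",(175,192),36)):
    P=back(m,t(*p),z)
    d=P[:2]-[570,-244.3];a=-.674;print(n,P.round(1),"local",round(d@[np.cos(a),np.sin(a)],1),round(d@[-np.sin(a),np.cos(a)],1))
E
```

```text
fl [ 567.  -120.7   34. ] local -79.5 94.7
fr [ 452.2 -265.3   34. ] local -79.0 -89.9
lipL [ 579.2 -171.3   45.5] local -38.4 62.8
lipR [ 504.8 -264.9   45.5] local -38.1 -56.8
lipLt [ 578.3 -170.8   66.5] local -39.4 62.6
lipRt [ 503.9 -264.5   66.5] local -39.1 -57.0
railLf [ 572.1 -138.5   45. ] local -64.4 84.0
railRf [ 470.9 -265.9   45. ] local -63.9 -78.7
red rim [ 577. -173.   36.] local -39.1 60.1
blue [ 553.3 -202.7   36. ] local -39.0 22.1
green [ 529.5 -232.7   36. ] local -38.9 -16.2
yel [ 505.4 -263.    36. ] local -38.8 -54.9
```

Request:
{"op": "jog_arm", "data": {
  "moves": [
    [255, [0, 0, -0.02], [0, 0, 0]],
    [255, [0, 0, -0.025], [0, 0, 0]],
    [255, [0, 0, -0.02], [0, 0, 0]],
    [255, [0, 0, -0.006], [0, 0, 0]],
    [255, [0, 0, 0], [0, 0, 0]],
    [255, [0, 0, 0], [0, 0, 0]]
  ]
}}

```text
clock: 3.93
eef_pos: [516.0, -200.8, 73.0]
orientation: [-0.703, 1.453, 0.701]
force: [1.0, -0.3, -0.4]
width: 0.005
```

```bash
python3 - <<'E'
from h import *
import cv2
s=arm.sense();print(s['eef_pos'],s['orientation'],s['clock'],s['force'])
im=arm.read_camera("wrist");cv2.imwrite("pics/wrist3.png",im[:,:,::-1])
im=arm.read_camera("scene");cv2.imwrite("pics/scene3.png",cv2.resize(im[120:280,215:430,::-1],None,fx=3.6,fy=3.6,interpolation=cv2.INTER_CUBIC))
E
```

```text
[ 516.03029058 -200.78156541   73.01549231] [-0.70333029  1.45279686  0.70105964] 3.9333 [ 1.00886994 -0.26493158 -0.40247805]
```

View pics/scene3.png

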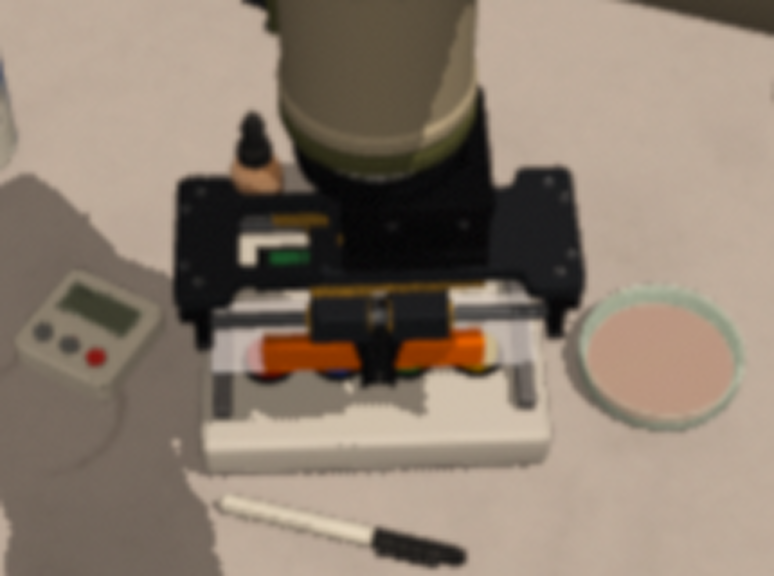

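View pics/wrist3.png

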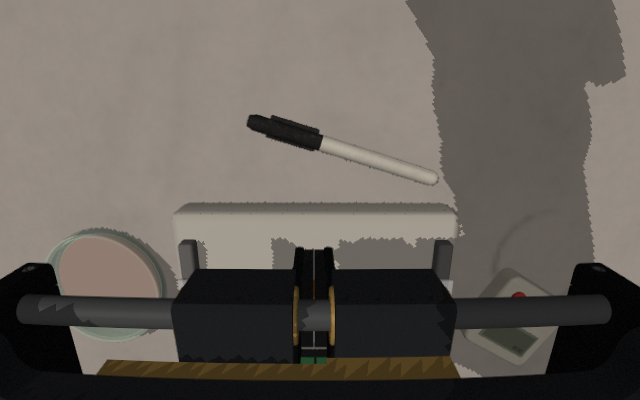

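Request:
{"op": "jog_arm", "data": {
  "moves": [
    [255, [0.00625, -0.005, 0], [0, 0, 0]],
    [255, [0.00625, -0.005, 0], [0, 0, 0]],
    [255, [0.00625, -0.005, 0], [0, 0, 0]],
    [255, [0.00625, -0.005, 0], [0, 0, 0]],
    [255, [0.00625, -0.005, 0], [0, 0, 0]],
    [255, [0.00625, -0.005, 0], [0, 0, 0]],
    [255, [0, 0, 0], [0, 0, 0]]
  ]
}}

```text
clock: 4.62
eef_pos: [553.6, -231.6, 71.1]
orientation: [-0.702, 1.454, 0.702]
force: [-0.6, -1.0, -2.6]
width: 0.007
```

Request:
{"op": "jog_arm", "data": {
  "moves": [
    [255, [0.00312, -0.0025, 0], [0, 0, 0]],
    [255, [0.00312, -0.0025, 0], [0, 0, 0]],
    [255, [0.00312, -0.0025, 0], [0, 0, 0]],
    [255, [0.00312, -0.0025, 0], [0, 0, 0]]
  ]
}}

```text
clock: 4.95
eef_pos: [565.2, -240.6, 71.3]
orientation: [-0.703, 1.454, 0.702]
force: [0.1, -0.7, -0.9]
width: 0.005
```

```bash
python3 - <<'E'
from h import *
import cv2
s=arm.sense();print(s['eef_pos'],s['clock'],s['force'])
im=arm.read_camera("scene");cv2.imwrite("pics/scene4.png",cv2.resize(im[120:280,215:430,::-1],None,fx=3.6,fy=3.6,interpolation=cv2.INTER_CUBIC))
E
```

```text
[ 565.21065404 -240.63562645   71.34631603] 4.95 [ 0.06301607 -0.65428157 -0.86134464]
```

View pics/scene4.png

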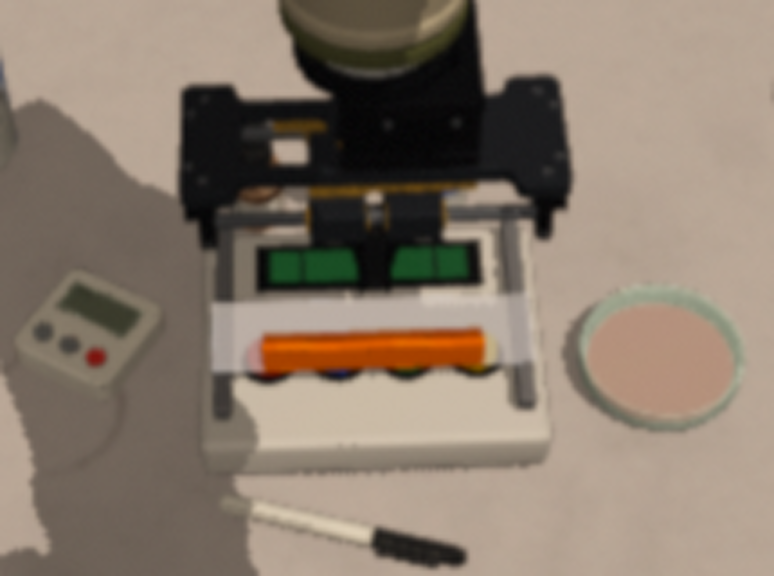

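```bash
python3 - <<'E'
from h import *
S=arm.camera_model("scene")
for P in([516,-200.8,56],[565.2,-240.6,54.3],[565.2,-240.6,90]):
    for z in(0,):
        p=proj(S,P)[0];print(P,((p-[215,120])*3.6).round())
E
ls -la
```

```text
[516, -200.8, 56] [374. 402.]
[565.2, -240.6, 54.3] [371. 309.]
[565.2, -240.6, 90] [370. 268.]
total 16
drwxr-xr-x  3 agent agent 4096 Dec  6 17:09 .
drwxr-xr-x 23 root  root  4096 Dec  6 17:08 ..
-rw-r--r--  1 agent agent  760 Dec  6 17:10 h.py
drwxr-xr-x  2 agent agent 4096 Dec  6 17:12 pics
```

```bash
python3 - <<'E'
from h import *
import cv2
im=arm.read_camera("wrist");cv2.imwrite("pics/wrist4.png",im[:,:,::-1])
E
```

```text
(no output)
```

View pics/wrist4.png

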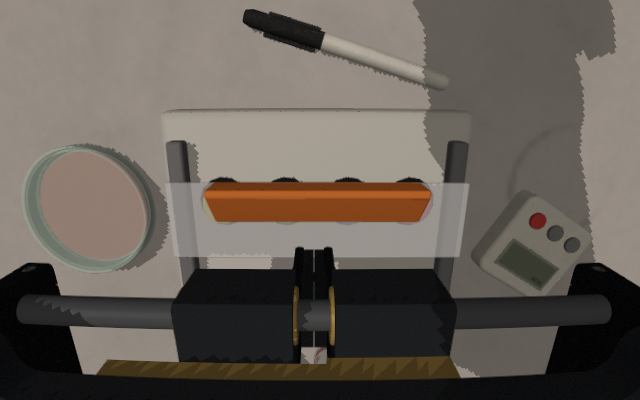

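Request:
{"op": "jog_arm", "data": {
  "moves": [
    [255, [0, 0, 0.02], [0, 0, 0]],
    [255, [0, 0, 0.01], [0, 0, 0]],
    [255, [-0.011, 0.0088, 0], [0, 0, 0]],
    [255, [-0.011, 0.0088, 0], [0, 0, 0]],
    [255, [-0.011, 0.0088, 0], [0, 0, 0]],
    [255, [-0.011, 0.0088, 0], [0, 0, 0]],
    [255, [0, 0, 0], [0, 0, 0]],
    [255, [0, 0, 0], [0, 0, 0]]
  ]
}}

```text
clock: 5.72
eef_pos: [521.2, -205.4, 101.9]
orientation: [-0.704, 1.454, 0.702]
force: [0.2, -0.9, -0.5]
width: 0.006
```

```bash
python3 - <<'E'
from h import *
import cv2
s=arm.sense();print(s['eef_pos'],s['clock'],s['force'])
P=np.array(s['eef_pos']);S=arm.camera_model("scene")
for L in(0,-17): print(((proj(S,P+[0,0,L])[0]-[255,170])*6).round())
im=arm.read_camera("scene");cv2.imwrite("pics/scene5.png",cv2.resize(im[170:260,255:380,::-1],None,fx=6,fy=6,interpolation=cv2.INTER_CUBIC))
E
```

```text
[ 521.17566826 -205.39354973  101.88752433] 5.7167 [ 0.17350106 -0.88501016 -0.47780715]
[383. 265.]
[384. 298.]
```

View pics/scene5.png

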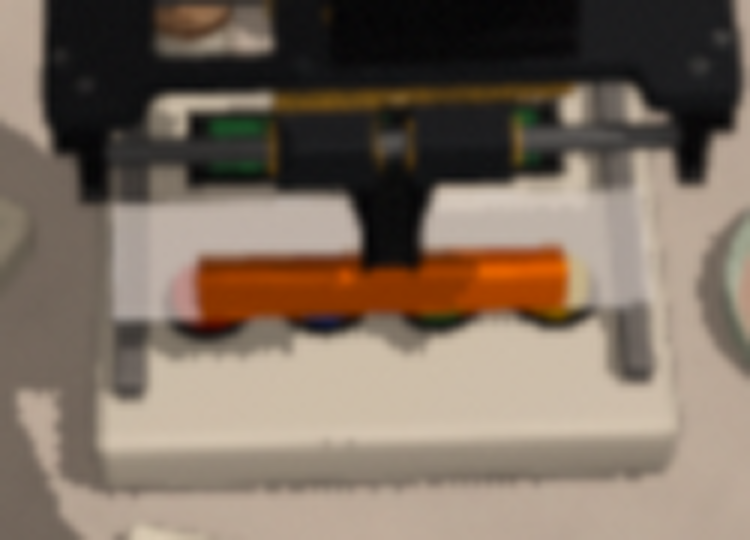

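Request:
{"op": "jog_arm", "data": {
  "moves": [
    [255, [0, 0, -0.015], [0, 0, 0]],
    [255, [0, 0, -0.015], [0, 0, 0]],
    [255, [0, 0, -0.01], [0, 0, 0]],
    [255, [0, 0, 0], [0, 0, 0]],
    [255, [0, 0, 0], [0, 0, 0]]
  ]
}}

```text
clock: 6.18
eef_pos: [521.1, -205.3, 61.0]
orientation: [-0.702, 1.454, 0.703]
force: [0.1, -0.1, -1.2]
width: 0.006
```

```bash
python3 - <<'E'
from h import *
import cv2
s=arm.sense();print(s['eef_pos'],s['clock'],s['force'])
P=np.array(s['eef_pos']);S=arm.camera_model("scene")
for L in(0,-17): print(((proj(S,P+[0,0,L])[0]-[255,170])*6).round())
im=arm.read_camera("scene");cv2.imwrite("pics/scene6.png",cv2.resize(im[170:260,255:380,::-1],None,fx=6,fy=6,interpolation=cv2.INTER_CUBIC))
E
```

```text
[ 521.07652149 -205.32457963   61.03790346] 6.1833 [ 0.11407634 -0.07986997 -1.16740935]
[384. 343.]
[384. 373.]
```

View pics/scene6.png

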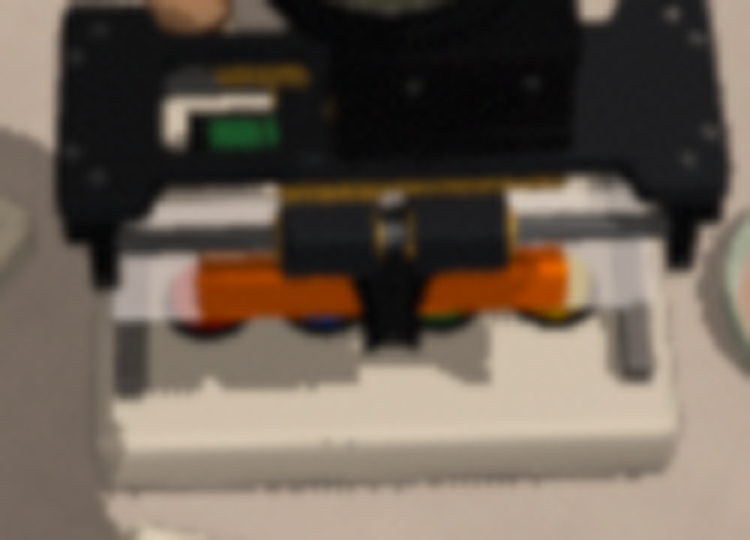

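Request:
{"op": "jog_arm", "data": {
  "moves": [
    [255, [0, 0, -0.004], [0, 0, 0]],
    [255, [0, 0, -0.003], [0, 0, 0]],
    [255, [0, 0, -0.002], [0, 0, 0]],
    [255, [0, 0, 0], [0, 0, 0]],
    [255, [0, 0, 0], [0, 0, 0]]
  ]
}}

```text
clock: 6.65
eef_pos: [521.0, -205.2, 52.3]
orientation: [-0.702, 1.454, 0.703]
force: [1.0, 0.6, -1.7]
width: 0.005
```

Request:
{"op": "jog_arm", "data": {
  "moves": [
    [255, [0, 0, -0.003], [0, 0, 0]],
    [255, [0, 0, 0], [0, 0, 0]],
    [255, [0, 0, 0], [0, 0, 0]]
  ]
}}

```text
clock: 6.9
eef_pos: [520.9, -205.2, 49.2]
orientation: [-0.702, 1.454, 0.703]
force: [0.8, -0.0, -0.8]
width: 0.008
```

Request:
{"op": "jog_arm", "data": {
  "moves": [
    [255, [0, 0, -0.003], [0, 0, 0]],
    [255, [0, 0, 0], [0, 0, 0]],
    [255, [0, 0, 0], [0, 0, 0]]
  ]
}}

```text
clock: 7.15
eef_pos: [520.8, -205.2, 46.1]
orientation: [-0.702, 1.454, 0.703]
force: [0.3, -0.1, -0.3]
width: 0.005
```

Request:
{"op": "jog_arm", "data": {
  "moves": [
    [255, [0, 0, -0.003], [0, 0, 0]],
    [255, [0, 0, 0], [0, 0, 0]],
    [255, [0, 0, 0], [0, 0, 0]]
  ]
}}

```text
clock: 7.4
eef_pos: [520.8, -205.2, 43.1]
orientation: [-0.702, 1.454, 0.703]
force: [1.0, -0.5, -2.4]
width: 0.004
```

```bash
python3 - <<'E'
from h import *
import cv2
s=arm.sense();print(s['eef_pos'],s['clock'],s['force'])
P=np.array(s['eef_pos']);S=arm.camera_model("scene")
for L in(0,-17): print(((proj(S,P+[0,0,L])[0]-[255,170])*6).round())
im=arm.read_camera("scene");cv2.imwrite("pics/scene7.png",cv2.resize(im[170:260,255:380,::-1],None,fx=6,fy=6,interpolation=cv2.INTER_CUBIC))
E
```

```text
[ 520.83911543 -205.1758125    43.07167634] 7.4 [ 1.00408336 -0.51771608 -2.39538133]
[384. 376.]
[384. 406.]
```

View pics/scene7.png

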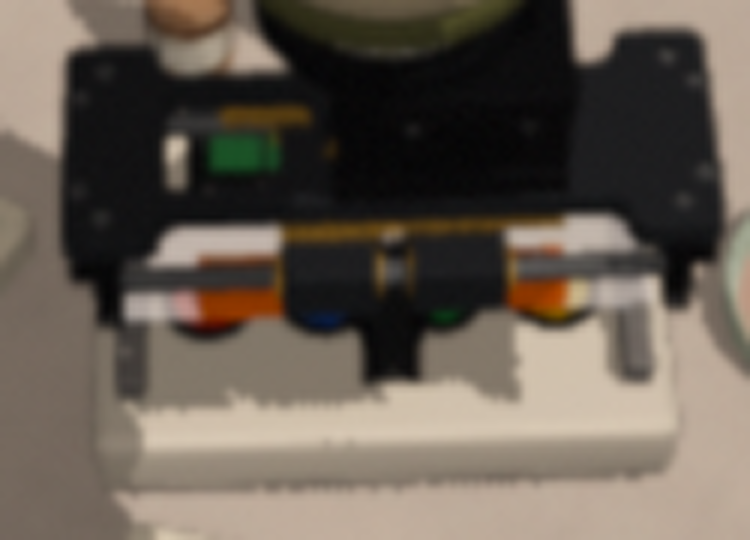

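```bash
python3 - <<'E'
from h import *
from scipy.optimize import least_squares
S=arm.camera_model("scene");P=np.array(arm.sense()['eef_pos']);a=-.67
X=np.array([np.cos(a),np.sin(a),0]);Y=np.array([-np.sin(a),np.cos(a),0])
for n,p in(("footL",(105,322)),("footR",(680,302)),("carrL",(287,318)),("carrR",(507,303)),("tip",(391,381)),("tipl",(366,381)),("tipr",(416,381)),("shoulder",(362,320))):
  for dx in(-15,-8,0):
    f=lambda q:proj(S,P+X*dx+Y*q[0]+np.array([0,0,q[1]]))[0]-(np.array(p)/6+[255-.4,170-.4])
    r=least_squares(f,[0,0]);print(n,dx,r.x.round(1))
E
```

```text
footL -15 [85.7 56.6]
footL -8 [86.5 46.9]
footL 0 [87.5 35.9]
footR -15 [-89.   56.5]
footR -8 [-90.4  46.8]
footR 0 [-92.   35.8]
carrL -15 [30.6 55.3]
carrL -8 [30.8 45.7]
carrL 0 [30.9 34.6]
carrR -15 [-36.2  59.1]
carrR -8 [-36.9  49.5]
carrR 0 [-37.7  38.5]
tip -15 [-0.9 19.8]
tip -8 [-1.1  9.7]
tip 0 [-1.4 -1.9]
tipl -15 [ 6.9 20.3]
tipl -8 [ 6.8 10.2]
tipl 0 [ 6.6 -1.4]
tipr -15 [-8.7 19.3]
tipr -8 [-9.1  9.2]
tipr 0 [-9.5 -2.4]
shoulder -15 [ 7.9 53. ]
shoulder -8 [ 7.7 43.2]
shoulder 0 [ 7.6 32.1]
```

Request:
{"op": "jog_arm", "data": {
  "moves": [
    [255, [0, 0, 0.012], [0, 0, 0]],
    [255, [0, 0, 0], [0, 0, 0]],
    [255, [0.0047, -0.0038, 0], [0, 0, 0]],
    [255, [0.0047, -0.0038, 0], [0, 0, 0]],
    [255, [0.0047, -0.0038, 0], [0, 0, 0]],
    [255, [0.0047, -0.0038, 0], [0, 0, 0]],
    [255, [0.0047, -0.0038, 0], [0, 0, 0]],
    [255, [0, 0, 0], [0, 0, 0]]
  ]
}}

```text
clock: 8.12
eef_pos: [545.3, -225.1, 55.0]
orientation: [-0.702, 1.454, 0.702]
force: [0.1, 0.1, -1.6]
width: 0.001
```

```bash
python3 - <<'E'
from h import *
import cv2
s=arm.sense();print(s['eef_pos'],s['clock'],s['force'])
im=arm.read_camera("scene");cv2.imwrite("pics/scene8.png",cv2.resize(im[170:260,255:380,::-1],None,fx=6,fy=6,interpolation=cv2.INTER_CUBIC))
E
```

```text
[ 545.30933542 -225.05913241   54.9858335 ] 8.1167 [ 0.05810192  0.11554649 -1.5905537 ]
```

View pics/scene8.png

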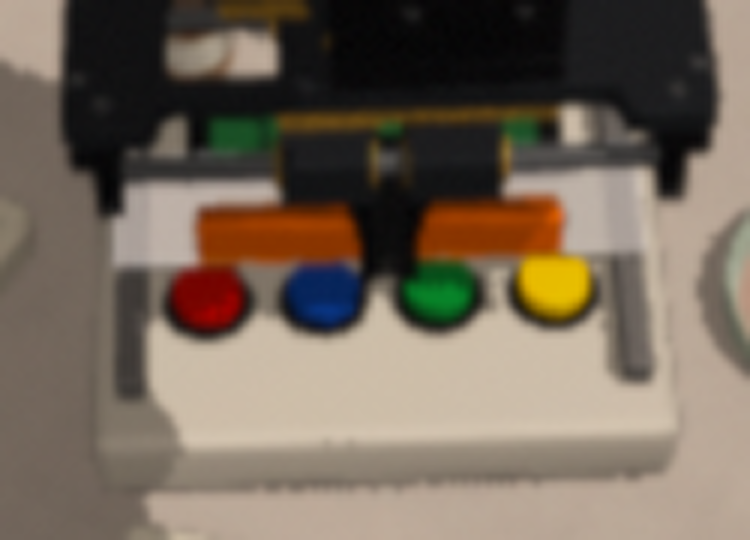

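Request:
{"op": "jog_arm", "data": {
  "moves": [
    [255, [0.0039, -0.0031, 0], [0, 0, 0]],
    [255, [0.0039, -0.0031, 0], [0, 0, 0]],
    [255, [0.0039, -0.0031, 0], [0, 0, 0]],
    [255, [0.0039, -0.0031, 0], [0, 0, 0]],
    [255, [0.0039, -0.0031, 0], [0, 0, 0]],
    [255, [0, 0, 0], [0, 0, 0]]
  ]
}}

```text
clock: 8.67
eef_pos: [564.7, -240.5, 55.2]
orientation: [-0.702, 1.454, 0.702]
force: [0.2, -0.0, -0.4]
width: 0.01
```

Request:
{"op": "jog_arm", "data": {
  "moves": [
    [255, [0.0023, -0.0019, 0], [0, 0, 0]],
    [255, [0, 0, 0], [0, 0, 0]]
  ]
}}

```text
clock: 8.83
eef_pos: [566.5, -241.9, 55.3]
orientation: [-0.702, 1.454, 0.702]
force: [0.3, 0.6, -1.7]
width: 0.007
```

Request:
{"op": "jog_arm", "data": {
  "moves": [
    [255, [0.0023, -0.0019, 0], [0, 0, 0]],
    [255, [0, 0, 0], [0, 0, 0]]
  ]
}}

```text
clock: 9.0
eef_pos: [567.2, -242.4, 54.8]
orientation: [-0.7, 1.457, 0.706]
force: [-7.3, 5.7, 2.7]
width: 0.008
```

```bash
python3 - <<'E'
from h import *
import cv2
s=arm.sense();print(s['eef_pos'],s['clock'],s['force'])
im=arm.read_camera("scene");cv2.imwrite("pics/scene9.png",cv2.resize(im[170:260,255:380,::-1],None,fx=6,fy=6,interpolation=cv2.INTER_CUBIC))
E
```

```text
[ 567.20522461 -242.38153076   54.83856064] 9.0 [-7.32126677  5.69512778  2.72608617]
```

View pics/scene9.png

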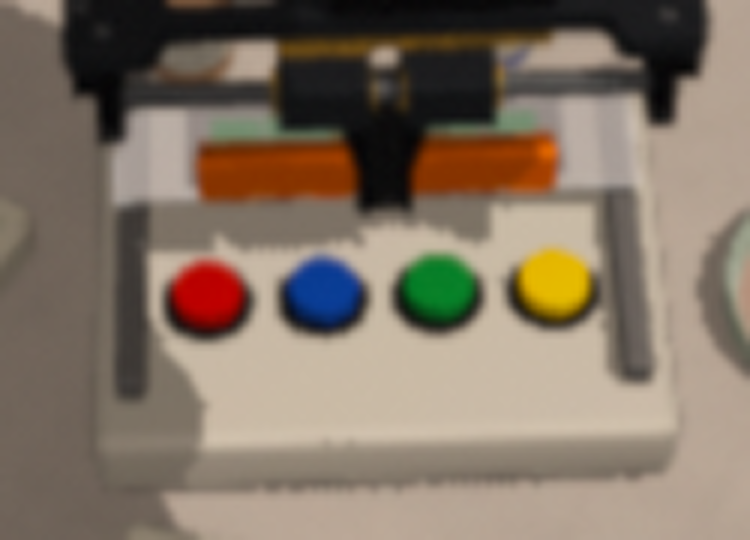

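```bash
python3 - <<'E'
from h import *
S=arm.camera_model("scene");a=-.674
for n,p,z in(("lipL",(203,200),45.5),("lipR",(556,187),45.5),("red",(208,292),44),("blue",(323,287),44),("green",(438,284),44),("yel",(554,280),44),("blueRimFront",(323,333),34),):
    P=back(S,np.array(p)/6+[255-.4,170-.4],z);d=P[:2]-[570,-244.3];print(n,P.round(1),(d@[np.cos(a),np.sin(a)]).round(1),(d@[-np.sin(a),np.cos(a)]).round(1))
E
```

```text
lipL [ 614.6 -204.9   45.5] 10.2 58.6
lipR [ 541.5 -297.9   45.5] 11.1 -59.7
red [ 584.6 -182.9   44. ] -26.9 57.1
blue [ 561.5 -212.7   44. ] -26.4 19.4
green [ 537.8 -242.    44. ] -26.6 -18.3
yel [ 514.1 -271.9   44. ] -26.5 -56.4
blueRimFront [ 552.9 -205.2   34. ] -37.7 19.9
```

Request:
{"op": "jog_arm", "data": {
  "moves": [
    [255, [-0.0055, 0.0044, 0], [0, 0, 0]],
    [255, [0, 0, 0.01], [0, 0, 0]],
    [255, [0, 0, 0.01], [0, 0, 0]],
    [255, [-0.002, 0.008, 0], [0, 0, 0]],
    [255, [0, 0.008, 0], [0, 0, 0]],
    [255, [0, 0.008, 0], [0, 0, 0]],
    [255, [0, 0, 0], [0, 0, 0]],
    [255, [0, 0, 0], [0, 0, 0]]
  ]
}}

```text
clock: 9.72
eef_pos: [561.1, -214.1, 75.1]
orientation: [-0.703, 1.454, 0.704]
force: [0.4, -1.3, -1.1]
width: 0.01
```

```bash
python3 - <<'E'
from h import *
import cv2
s=arm.sense();print(s['eef_pos'],s['clock'],s['force'])
im=arm.read_camera("scene");cv2.imwrite("pics/scene10.png",cv2.resize(im[170:260,255:380,::-1],None,fx=6,fy=6,interpolation=cv2.INTER_CUBIC))
im=arm.read_camera("wrist");cv2.imwrite("pics/wrist10.png",im[:,:,::-1])
E
```

```text
[ 561.1109438  -214.14693665   75.10542291] 9.7167 [ 0.37894117 -1.30715512 -1.09962724]
```

View pics/scene10.png

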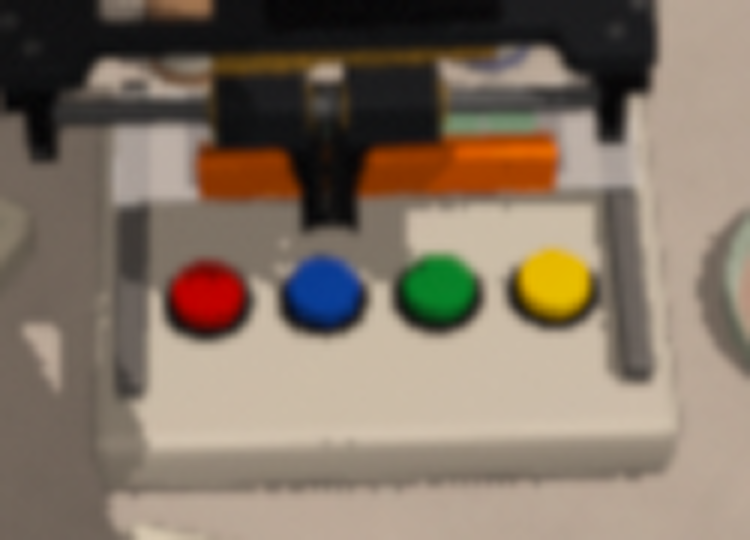

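View pics/wrist10.png

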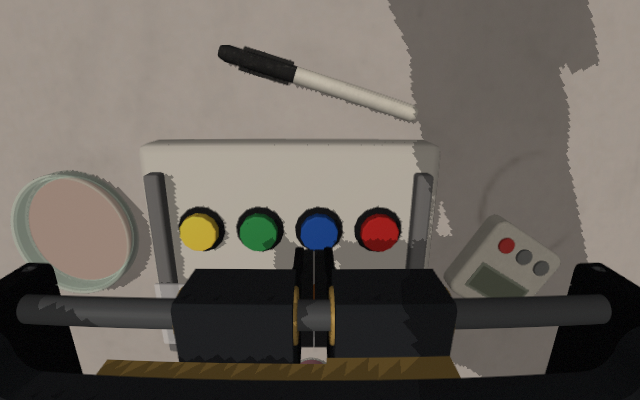

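```bash
python3 - <<'E'
from h import *
m=wmodel();S=arm.camera_model("scene")
P=np.array(arm.sense()['eef_pos'])
X=np.array([.781,-.624,0]);Y=np.array([.624,.781,0])
for z in(73,44): print(z,proj(m,[*P[:2],z]).round(1),((proj(S,[*P[:2],z])[0]-[254.6,169.6])*6).round())
P=back(m,(319,231),44);d=P[:2]-[570,-244.3];print(P,d@X[:2],d@Y[:2])
E
python3 - <<'E'
import cv2
im=cv2.imread("pics/wrist10.png")
cv2.imwrite("pics/w10d.png",cv2.resize(im[195:275,260:380],None,fx=6,fy=6,interpolation=cv2.INTER_CUBIC))
E
```

```text
73 [[313.5 256.2]] [329. 230.]
44 [[313.6 236.1]] [330. 284.]
[ 560.38646558 -210.53316694   44.        ] -28.578674212580914 20.373051145408088
```

View pics/w10d.png

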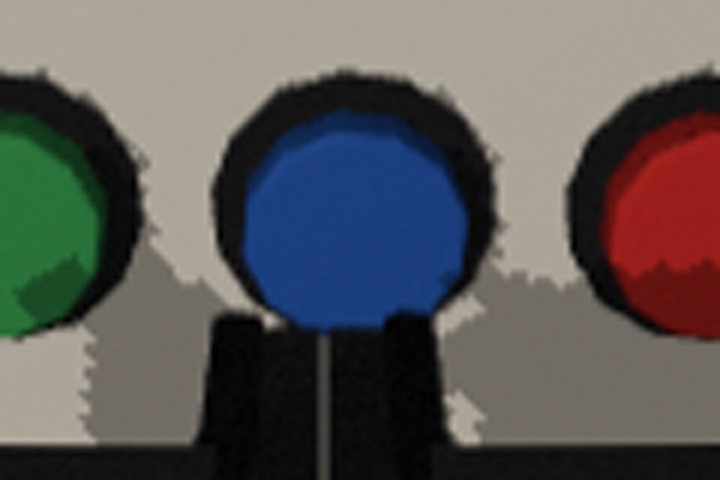

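Request:
{"op": "jog_arm", "data": {
  "moves": [
    [255, [0.0007, 0.0033, 0], [0, 0, 0]],
    [255, [0, 0, -0.008], [0, 0, 0]],
    [255, [0, 0, -0.008], [0, 0, 0]],
    [255, [0, 0, -0.006], [0, 0, 0]],
    [255, [0, 0, 0], [0, 0, 0]],
    [255, [0, 0, 0], [0, 0, 0]]
  ]
}}

```text
clock: 10.32
eef_pos: [561.3, -211.8, 52.5]
orientation: [-0.701, 1.455, 0.703]
force: [0.5, -0.2, -0.8]
width: 0.005
```

```bash
python3 - <<'E'
from h import *
import cv2
s=arm.sense();print(s['eef_pos'],s['clock'],s['force'])
im=arm.read_camera("scene");cv2.imwrite("pics/scene11.png",cv2.resize(im[170:260,255:380,::-1],None,fx=6,fy=6,interpolation=cv2.INTER_CUBIC))
E
```

```text
[ 561.29158622 -211.78728351   52.45729483] 10.3167 [ 0.50387956 -0.1833072  -0.8451676 ]
```

View pics/scene11.png

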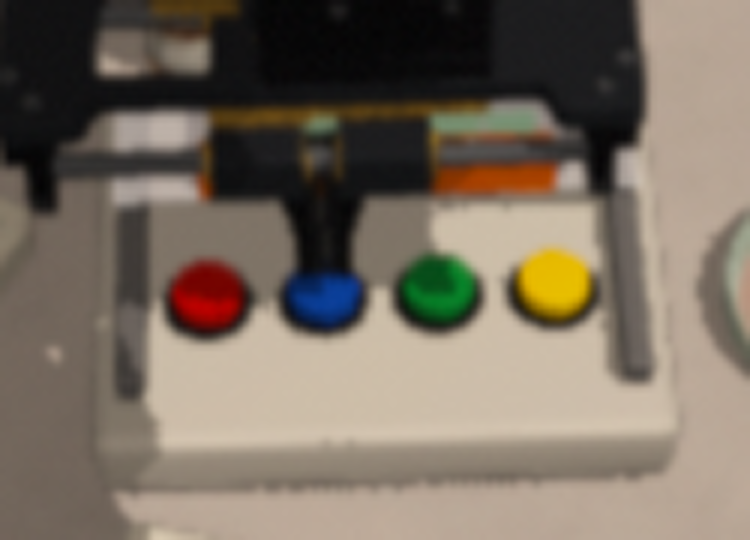

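Aligned over blue. Descending in small steps.

Request:
{"op": "jog_arm", "data": {
  "moves": [
    [255, [0, 0, -0.002], [0, 0, 0]],
    [255, [0, 0, -0.002], [0, 0, 0]],
    [255, [0, 0, -0.002], [0, 0, 0]],
    [255, [0, 0, 0], [0, 0, 0]]
  ]
}}

```text
clock: 10.7
eef_pos: [561.6, -211.8, 46.9]
orientation: [-0.702, 1.454, 0.703]
force: [0.1, -0.2, -1.5]
width: 0.008
```

Request:
{"op": "jog_arm", "data": {
  "moves": [
    [255, [0, 0, -0.0015], [0, 0, 0]],
    [255, [0, 0, -0.0015], [0, 0, 0]],
    [255, [0, 0, 0], [0, 0, 0]]
  ]
}}

```text
clock: 10.95
eef_pos: [561.6, -211.8, 44.0]
orientation: [-0.702, 1.454, 0.703]
force: [0.6, 0.2, -1.6]
width: 0.004
```

Request:
{"op": "jog_arm", "data": {
  "moves": [
    [255, [0, 0, -0.0015], [0, 0, 0]],
    [255, [0, 0, 0], [0, 0, 0]]
  ]
}}

```text
clock: 11.12
eef_pos: [561.6, -211.8, 42.5]
orientation: [-0.702, 1.454, 0.703]
force: [1.2, -0.3, -0.9]
width: 0.005
```

Request:
{"op": "jog_arm", "data": {
  "moves": [
    [255, [0, 0, -0.0015], [0, 0, 0]],
    [255, [0, 0, 0], [0, 0, 0]]
  ]
}}

```text
clock: 11.28
eef_pos: [561.7, -211.8, 41.0]
orientation: [-0.702, 1.454, 0.703]
force: [0.3, 0.8, -1.6]
width: 0.009
```

Request:
{"op": "jog_arm", "data": {
  "moves": [
    [255, [0, 0, -0.0015], [0, 0, 0]],
    [255, [0, 0, 0], [0, 0, 0]]
  ]
}}

```text
clock: 11.45
eef_pos: [561.7, -211.8, 39.5]
orientation: [-0.702, 1.454, 0.703]
force: [-0.1, 0.2, -1.5]
width: 0.002
```

```bash
python3 - <<'E'
from h import *
import cv2
s=arm.sense();print(s['eef_pos'],s['clock'],s['force'])
im=arm.read_camera("scene");cv2.imwrite("pics/scene12.png",cv2.resize(im[170:260,255:380,::-1],None,fx=6,fy=6,interpolation=cv2.INTER_CUBIC))
im=arm.read_camera("wrist");cv2.imwrite("pics/w12.png",cv2.resize(im[180:280,250:390,::-1],None,fx=5,fy=5,interpolation=cv2.INTER_CUBIC))
E
```

```text
[ 561.65134388 -211.78661418   39.50018545] 11.45 [-0.0736925   0.18720174 -1.49234414]
```

View pics/scene12.png

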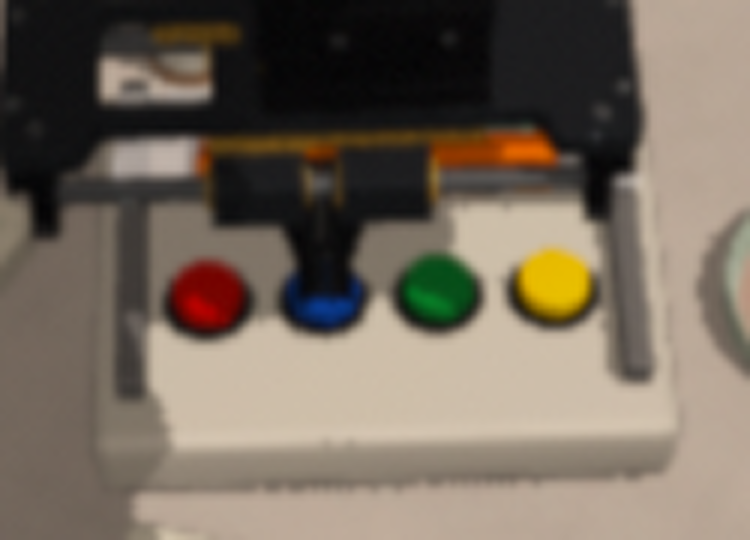

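View pics/w12.png

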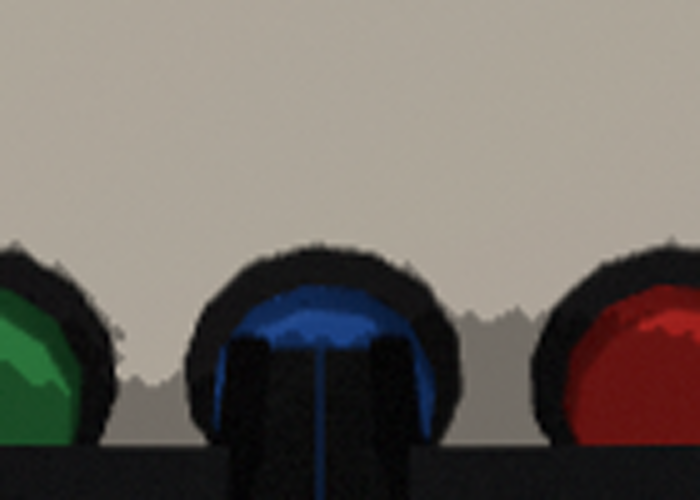

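Request:
{"op": "jog_arm", "data": {
  "moves": [
    [255, [0, 0, -0.0015], [0, 0, 0]],
    [255, [0, 0, 0], [0, 0, 0]],
    [255, [0, 0, 0], [0, 0, 0]]
  ]
}}

```text
clock: 11.8
eef_pos: [561.7, -211.8, 38.2]
orientation: [-0.702, 1.454, 0.703]
force: [-0.3, -0.7, -1.2]
width: 0.009
```

Request:
{"op": "jog_arm", "data": {
  "moves": [
    [255, [0, 0, -0.0015], [0, 0, 0]],
    [255, [0, 0, 0], [0, 0, 0]],
    [255, [0, 0, 0], [0, 0, 0]]
  ]
}}

```text
clock: 12.05
eef_pos: [561.7, -211.8, 36.7]
orientation: [-0.702, 1.454, 0.703]
force: [0.1, -0.3, -0.8]
width: 0.008
```

Request:
{"op": "jog_arm", "data": {
  "moves": [
    [255, [0, 0, -0.001], [0, 0, 0]],
    [255, [0, 0, 0], [0, 0, 0]],
    [255, [0, 0, 0], [0, 0, 0]]
  ]
}}

```text
clock: 12.3
eef_pos: [561.7, -211.8, 35.7]
orientation: [-0.702, 1.454, 0.703]
force: [0.7, 0.1, -1.0]
width: 0.0
```

```bash
python3 - <<'E'
from h import *
import cv2
s=arm.sense();print(s['eef_pos'],s['clock'],s['force'])
im=arm.read_camera("wrist");cv2.imwrite("pics/w13.png",cv2.resize(im[180:280,250:390,::-1],None,fx=5,fy=5,interpolation=cv2.INTER_CUBIC))
E
```

```text
[ 561.73993835 -211.83042394   35.71630036] 12.3 [ 0.68556103  0.11196334 -0.98832346]
```

View pics/w13.png

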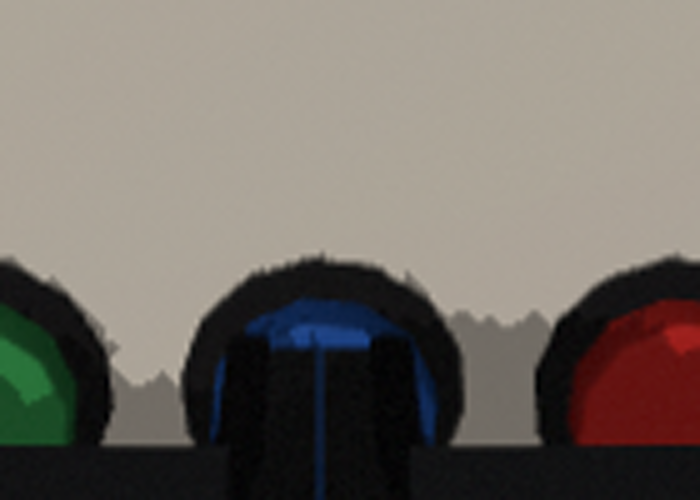

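Request:
{"op": "jog_arm", "data": {
  "moves": [
    [255, [0, 0, -0.001], [0, 0, 0]],
    [255, [0, 0, -0.0005], [0, 0, 0]],
    [255, [0, 0, 0], [0, 0, 0]]
  ]
}}

```text
clock: 12.6
eef_pos: [561.8, -211.8, 34.2]
orientation: [-0.702, 1.454, 0.703]
force: [0.5, -0.3, -0.5]
width: 0.006
```

Request:
{"op": "jog_arm", "data": {
  "moves": [
    [255, [0, 0, -0.001], [0, 0, 0]],
    [255, [0, 0, 0], [0, 0, 0]]
  ]
}}

```text
clock: 12.77
eef_pos: [561.8, -211.9, 33.2]
orientation: [-0.702, 1.454, 0.702]
force: [0.7, -0.2, -0.2]
width: 0.006
```

Request:
{"op": "jog_arm", "data": {
  "moves": [
    [255, [0, 0, -0.001], [0, 0, 0]],
    [255, [0, 0, 0], [0, 0, 0]]
  ]
}}

```text
clock: 12.93
eef_pos: [561.9, -211.9, 32.3]
orientation: [-0.702, 1.454, 0.702]
force: [-0.6, -0.8, 0.7]
width: 0.003
```

```bash
python3 - <<'E'
from h import *
import cv2
s=arm.sense();print(s['eef_pos'],s['clock'],s['force'])
im=arm.read_camera("wrist");cv2.imwrite("pics/w14.png",cv2.resize(im[180:280,250:390,::-1],None,fx=5,fy=5,interpolation=cv2.INTER_CUBIC))
im=arm.read_camera("scene");cv2.imwrite("pics/scene14.png",cv2.resize(im[170:260,255:380,::-1],None,fx=6,fy=6,interpolation=cv2.INTER_CUBIC))
E
```

```text
[ 561.85422438 -211.86878811   32.26048594] 12.9333 [-0.55914917 -0.83337506  0.7340854 ]
```

View pics/w14.png

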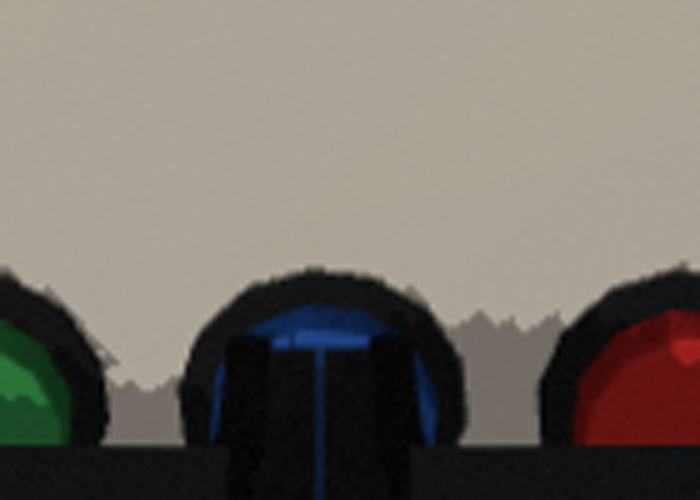

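View pics/scene14.png

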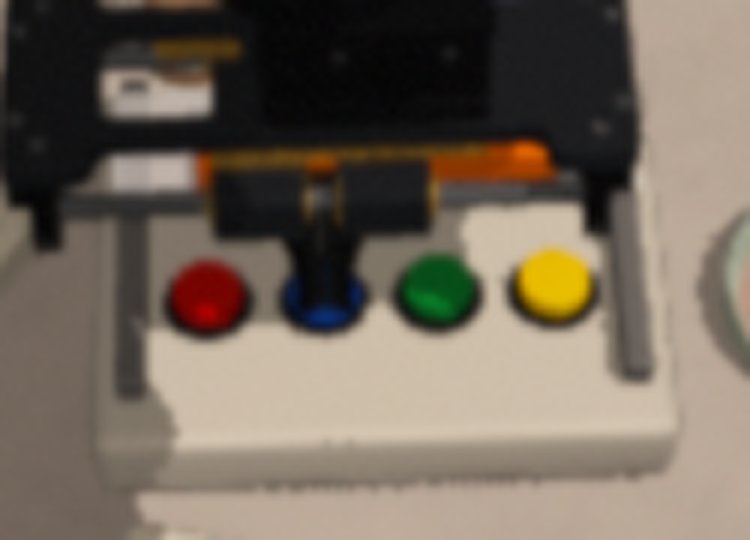

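Request:
{"op": "jog_arm", "data": {
  "moves": [
    [255, [0, 0, -0.001], [0, 0, 0]],
    [255, [0, 0, 0], [0, 0, 0]]
  ]
}}

```text
clock: 13.2
eef_pos: [561.9, -211.9, 31.3]
orientation: [-0.703, 1.454, 0.702]
force: [-0.3, 0.5, 1.0]
width: 0.009
```

Request:
{"op": "jog_arm", "data": {
  "moves": [
    [255, [0, 0, -0.001], [0, 0, 0]],
    [255, [0, 0, 0], [0, 0, 0]]
  ]
}}

```text
clock: 13.37
eef_pos: [561.9, -211.9, 30.3]
orientation: [-0.703, 1.454, 0.702]
force: [0.4, 0.2, 3.0]
width: 0.001
```

Request:
{"op": "jog_arm", "data": {
  "moves": [
    [255, [0, 0, -0.001], [0, 0, 0]],
    [255, [0, 0, 0], [0, 0, 0]]
  ]
}}

```text
clock: 13.53
eef_pos: [561.9, -211.9, 29.3]
orientation: [-0.703, 1.454, 0.702]
force: [-0.2, 0.2, 3.2]
width: 0.004
```

Request:
{"op": "jog_arm", "data": {
  "moves": [
    [255, [0, 0, -0.001], [0, 0, 0]],
    [255, [0, 0, 0], [0, 0, 0]]
  ]
}}

```text
clock: 13.7
eef_pos: [561.9, -211.9, 28.3]
orientation: [-0.703, 1.454, 0.702]
force: [-0.6, 0.7, 4.6]
width: 0.006
```

Request:
{"op": "jog_arm", "data": {
  "moves": [
    [255, [0, 0, -0.0007], [0, 0, 0]],
    [255, [0, 0, 0], [0, 0, 0]],
    [255, [0, 0, 0], [0, 0, 0]]
  ]
}}

```text
clock: 13.95
eef_pos: [561.9, -211.9, 28.1]
orientation: [-0.703, 1.454, 0.702]
force: [-1.4, 0.0, 7.7]
width: 0.005
```

```bash
python3 - <<'E'
from h import *
import cv2
im=arm.read_camera("wrist");cv2.imwrite("pics/w15.png",cv2.resize(im[180:280,250:390,::-1],None,fx=5,fy=5,interpolation=cv2.INTER_CUBIC))
print(arm.sense()['force'])
E
```

```text
[-1.97561264  0.70063413  7.24499991]
```

View pics/w15.png

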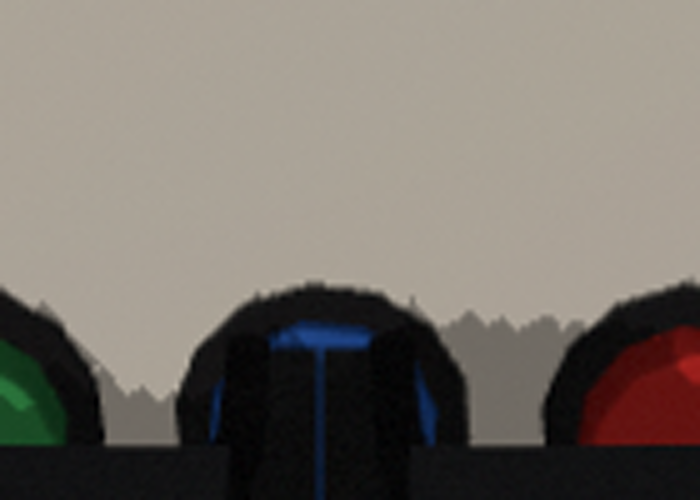

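Blue is down inside its rim. Rising straight up and away.

Request:
{"op": "jog_arm", "data": {
  "moves": [
    [255, [0, 0, 0.003], [0, 0, 0]],
    [255, [0, 0, 0.005], [0, 0, 0]],
    [255, [0, 0, 0.01], [0, 0, 0]],
    [255, [0, 0, 0.02], [0, 0, 0]],
    [255, [0, 0, 0.03], [0, 0, 0]],
    [255, [0, 0, 0.03], [0, 0, 0]],
    [255, [0, 0, 0.03], [0, 0, 0]],
    [255, [0, 0, 0.03], [0, 0, 0]],
    [255, [-0.02, 0, 0.03], [0, 0, 0]],
    [255, [-0.03, 0, 0.03], [0, 0, 0]],
    [255, [-0.03, 0, 0.02], [0, 0, 0]],
    [255, [-0.03, 0, 0.01], [0, 0, 0]],
    [255, [0, 0, 0], [0, 0, 0]],
    [255, [0, 0, 0], [0, 0, 0]]
  ]
}}

```text
clock: 15.17
eef_pos: [451.5, -212.3, 276.4]
orientation: [-0.703, 1.454, 0.699]
force: [1.8, -1.2, -1.6]
width: 0.005
```

```bash
python3 - <<'E'
from h import *
import cv2
s=arm.sense();print(s['eef_pos'],s['clock'],s['force'])
im=arm.read_camera("wrist");cv2.imwrite("pics/w16.png",im[:,:,::-1])
im=arm.read_camera("scene");cv2.imwrite("pics/scene16.png",cv2.resize(im[145:285,215:430,::-1],None,fx=3.7,fy=3.7,interpolation=cv2.INTER_CUBIC))
E
```

```text
[ 451.51511827 -212.31370778  276.42810494] 15.1667 [ 1.75451034 -1.1997768  -1.63826664]
```

View pics/w16.png

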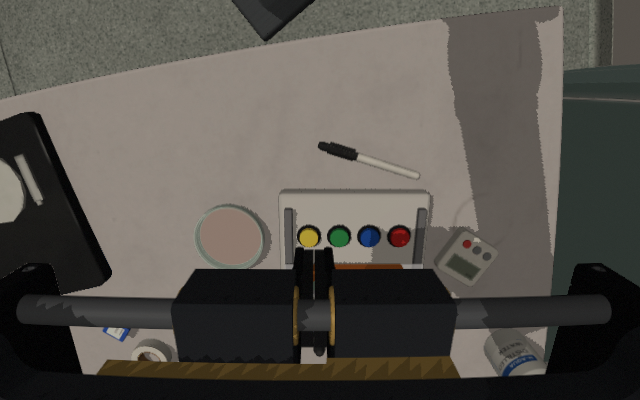

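View pics/scene16.png

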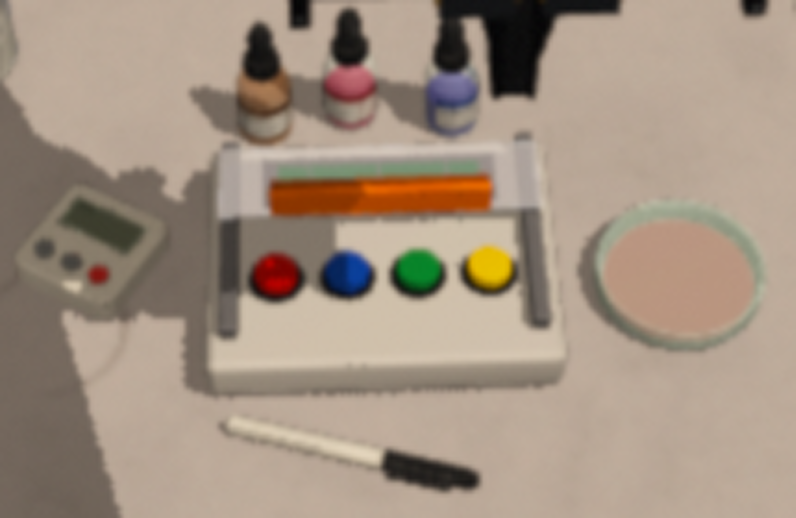

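```bash
python3 -c "
from rig import arm
print(arm.close_job())"
```

```text
the job is handed in; nothing more can be done
None
```

The guard is open at its stop, the blue key was pressed all the way down and has come up again, and the job is handed in. It took about 15 s of the 42 s allowed; the hand-in gave no verdict.

- **First push missed:** the closed fingertips passed over the lip without moving the guard or touching a key. By feel and by the pictures, the tips sat well short of the stated 17 mm ahead of the TCP. First contact with the blue key suggests they were about 11 mm behind it.
- **Guard:** I went back in front of it, came lower and pushed again until the force rose to about 9 N. The lip then measured about 33 mm behind the key centres, as it should when fully open, but only after I allowed about 4 mm for the visible side of the caps. The raw reading was 37 mm.
- **Blue key:** I pressed it in steps of 1 to 1.5 mm. The force built up to about 5–6 N and then jumped to about 9 N as the key bottomed out.
- **Last pictures:** all four keys are up and the lip is still at its stop. The bottles are upright, and they, the dish, timer and pen are at the same pixels as at the start. The arm is well clear.
- **Disagreement:** the wrist camera's positions were about 3–6 mm off those from the scene and top cameras. I aligned on the key by comparing the fingertips with it in the pictures.

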